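# Prime the hand lubrication pump

## Robot

A 6-joint arm with a two-finger parallel gripper is mounted at the origin on a cart in front of the work surface, level with it; the furniture and walls round the work are solid. World frame = base frame: x ahead of the robot, y to its left, z up, the work surface at z = 0. Lengths are in m, angles in degrees, forces in N, time in s.
With the tool pointing down it reaches from about 0.35 to 0.775 m from the base axis. Payload 7.3 kg.
Tool frame: the origin (TCP) lies at the centre of the arm's flange, where the gripper is bolted on; the fingertips stand 178 mm ahead of it and the grasp point (between the pads) lies 159 mm ahead of it; z points along the fingers, y is the line along which they close (so a half turn about z gives the same grasp; the last joint's range is limited). The gripper opens to 92 mm and grips with 3 to 60 N. Pads are 19 mm wide; open, the fingers measure 130 mm over their backs; the gripper's body (75 mm by 190 mm) begins 47 mm behind the grasp point.
Start: joints at [-84.74, 19.595, 87.324, -0, 73.075, -8.365], TCP at [0.124, -0.51, 0.405] pointing down, gripper open.
Joint ranges: [-145.02, 145.02], [-44.19, 115.74], [2.07, 154.8], [-57.11, 237.11], [16.16, 152.29], [-177.93, 177.93]. Speed limits (degrees/s): [147.25, 147.25, 180, 180, 180, 180].

## Interface

Orientations are given as a 3x3 rotation matrix whose columns are the frame's x, y, z axes.
In Python, from plant import manip gives the robot as it stands.
- The arm moves only by the tool jog_arm, never from a script. Its argument "series" is a list of rows, each a list of 5 numbers: the closure, from 0 (fully open) to 1 (shut), then the shift along the world's x, y, z in m, then the turn about the world's z in rad. In form: [[grip, tx, ty, tz, twist], ...]. A call has 1 to 5 rows; each row is the pose to reach, as a shift and turn from the pose commanded when the call began; what a row does not reach only later rows make up. A row lasts 1/10 s, in which the tool goes at most 50 mm and 8.59 degrees, less where a joint would pass 70% of its speed; a pose out of reach is approached as far as the arm can. A call with a gripper value outside its range is refused whole. The fingers move at their own pace and stop on an object; the grip force is fixed at half the most. Time passes only in rows, so rows that repeat a pose let the fingers close. It gives the time, the measured TCP pose, the force, the opening and the grip force at its end, in the units of the state.
- manip.get_obs(): the state, without advancing time (a new reading comes with each control period).
- manip.camera(name): name is "scene" or "top"; returns a dict with "img" (384x512x3 uint8, blue, green, red), "fov_y" (degrees; the focal length in pixels is half the picture's height over the tangent of half this angle, whatever the lens; pixels are square), "cx", "cy" (the principal point, pixels), "k1" (the pictures are not rectified: a ray, as slopes to the right and down, at radius r is drawn at 1 + k1 r^2 times it, then the intrinsics apply), "T" (4x4, takes a point from camera to world coordinates). Camera axes: x right, y up, looking along -z (the intrinsics and any distortion apply to the point x, -y, -z); pixel columns grow to the right and rows downward; lengths in m; the calibration is good to about 2 mm. A picture is of the moment at which its call begins. There is no depth.
- manip.sign_off(): hands the job in; it is judged then, once.
The state is a dict: "time_s": time; "joints": joint angles; "joint_velocities": joint speeds; "joint_efforts": joint torques, N m; "tool_pos": TCP position; "ee_rot": TCP orientation; "wrist_force": force on the tool from outside, world axes, zero at the start; "torque": the same for the moment, N m; "width": finger opening in m; "grasp_force": force on a finger pad.
Only numpy, scipy, OpenCV 4.12 (cv2) and the standard library are available. Lean on these libraries where they do the work, as an engineer would, in place of code of your own. Each camera call takes 0.05 s, during which the arm holds its last target. There are 200 camera calls.

## Task

With a fingertip push the guard bar of the hand lubrication pump aside by its upright peg, so that it no longer lies over the plunger cap but points away from you, to the back of the pump. Then press the spring plunger all the way down and let it come all the way up, again and again, until the steel indicator pin beside it has popped fully out (it may take two to four strokes or so), and draw the hand clear. Do it all by pushing: grip nothing, do not touch the indicator pin, and leave the loose things round the pump alone.

Things in the scene. Friction and masses are not known exactly. Their poses are not given: they have to be found in the camera images.
- pump: Hand lubrication pump, bolted down: dark base plate 120 x 176 x 10 mm, aluminium housing 56 x 124 mm up to 58 mm high. Origin on the bench surface (z up) directly under the plunger's axis; its x axis points to the pump's back (a dark lying accumulator cylinder is at +x), its y axis along the housing from plunger to pin. In this frame the plunger axis is at x 0, y 0, the indicator pin at x 0, y +70 mm, the guard's steel post (14 mm thick, 120 mm high) at x 0, y -48 mm.
- cap_top (a point): Middle of the top of the plunger's black round cap, 40 mm across and 12 mm thick; 116 mm above the bench when up, 100 mm when fully down. The plunger moves straight down.
- pump_plunger (a joint): Plunger travel in m: 0 up, 0.016 fully down. A spring drives it back up by itself; pressing takes about 5 N at the top and 13 N at the bottom. Below the full 16 mm is a hard stop. Each stroke pressed at least 14 mm down and let fully up raises the pin when the plunger comes back up; strokes shorter than about 11 mm may gain nothing.
- pump_pin (a joint): How far the indicator pin is out, in m: starts between 0 and 0.015, fully out at 0.040. One full stroke raises it by up to 16 mm, in the end to 10, 20, 30, 40 mm (a ratchet: it stops at these marks); it stays where it is between strokes, and further strokes after 40 mm do nothing. The pin is raised only while the plunger returns.
- pin_top (a point): Middle of the top of the indicator pin, a plain upright steel pin 13 mm thick that comes straight up out of a dark collar (26 mm across, top 66 mm above the bench): 69 mm above the bench when in (3 mm showing), 109 mm when fully out (43 mm showing). Not to be touched.
- pump_guard (a joint): Angle of the guard bar in rad, turning clockwise seen from above about the post's vertical axis (pump frame x 0, y -48 mm): 0 = bar points along the pump's +y, right over the cap; 1.57 = points along +x, to the back; stop at 1.75. Starts between 0 and 0.3; a light, stiff hinge (about 1 N at the peg) that stays where it is left. Aside means more than 0.9.
- guard_peg (a point): Top of the guard's upright round peg (12 mm thick, 26 mm tall, its top 156 mm above the bench), 68 mm from the hinge axis. The bar below it is 14 mm wide, 80 mm long, and lies from 122 to 130 mm above the bench, 6 mm over the cap.
- flux_jar: Black-lidded yellow jar, 52 mm across, 36 mm high, loose, left of the pump; leave alone. Origin at the middle of its underside.
- battery: 9 V block battery 26 x 47 x 17 mm lying loose, left of the pump; leave alone. Origin at the middle of its underside.
- spare_wheel: Black castor wheel 50 mm across, 19 mm high, lying loose, right of the pump; leave alone. Origin at the middle of its underside.
- hex_key: Steel hexagon key 28 x 92 x 5 mm lying loose near the vice; leave alone. Origin at the middle of its underside.
- solder_spool: Blue-flanged spool 56 mm across, 45 mm high, loose, behind; leave alone. Origin at the middle of its underside.

How it is judged:
By the outcome, as a careful person would: the job done as asked, in the order asked, and still so for the second after the job is handed in, with the robot touching nothing.
It also fails if it takes over 51 s, if anything falls off the work surface, if the arm or the gripper's body presses on something with over 40 N, if the wrist force passes 120 N, or if a joint passes its speed limit or range.

## Working session

There is one attempt and no reset: what is moved stays moved. The work goes in short steps, Python scripts to look and compute and a tool call to move; the robot and the scene stay as the last step left them, time stands still between calls to the robot, and variables do not carry over. Pictures are saved under pics/ and viewed, at most 10 in all, crops included, and the job is handed in when it is done.

Besides the shell and the picture viewer there is one more tool, called after "Call:" as name(argument=value, ...) on one line, values as JSON. jog_arm: Moves the arm, as the interface text tells. Its arguments: {"type":"object","properties":{"series":{"type":"array"}},"required":["series"]}

```bash
mkdir -p pics; cat > h.py <<'E'
import numpy as np, cv2
from plant import manip
def cam(n,f):
    c=manip.camera(n); cv2.imwrite(f,c["img"]); np.savez(f[:-4]+".npz",**{k:v for k,v in c.items()}); return c
def K(c):
    f=c["img"].shape[0]/2/np.tan(np.radians(float(c["fov_y"]))/2)
    return np.array([[f,0,c["cx"]],[0,f,c["cy"]],[0,0,1]],float), np.array([float(c["k1"]),0,0,0])
def ray(c,uv):
    k,d=K(c); x,y=cv2.undistortPoints(np.array([[uv]],float),k,d)[0,0]
    T=np.array(c["T"]); return T[:3,3],T[:3,:3]@np.array([x,-y,-1])
def at_z(c,uv,z):
    o,d=ray(c,uv); return o+d*(z-o[2])/d[2]
def proj(c,p):
    T=np.array(c["T"]); q=T[:3,:3].T@(np.array(p,float)-T[:3,3]); q=q*[1,-1,-1]
    k,d=K(c); return cv2.projectPoints(q[None],np.zeros(3),np.zeros(3),k,d)[0][0,0]
E
python3 - <<'E'
from h import *
for n in("scene","top"):
    c=cam(n,f"pics/{n}0.png"); print(n,c["fov_y"],c["k1"],np.round(c["T"],3).tolist())
    cv2.imwrite(f"pics/{n}0b.png",cv2.resize(c["img"],(800,600),interpolation=cv2.INTER_CUBIC))
o=manip.get_obs(); print(o["time_s"],o["tool_pos"],o["ee_rot"],o["width"],o["wrist_force"])
E
```

```text
scene 43.03652669517208 0.016250410476108215 [[-0.713, 0.53, -0.459, -0.042], [-0.701, -0.525, 0.482, 0.797], [0.015, 0.665, 0.746, 1.065], [0.0, 0.0, 0.0, 1.0]]
top 48.11089989297357 -0.07925919323016772 [[-0.03, 0.992, -0.119, 0.438], [-1.0, -0.029, 0.004, 0.17], [0.001, 0.119, 0.993, 1.191], [0.0, 0.0, 0.0, 1.0]]
0.1 [ 0.12366628 -0.51010151  0.40412011] [[ 9.71872850e-01  2.35506147e-01 -1.33871034e-04]
 [ 2.35506102e-01 -9.71871876e-01  1.38980587e-03]
 [ 1.97202332e-04 -1.38224204e-03 -9.99999025e-01]] 0.09166335784343586 [-0.2407873  -0.43181999  0.3540108 ]
```

View pics/scene0b.png

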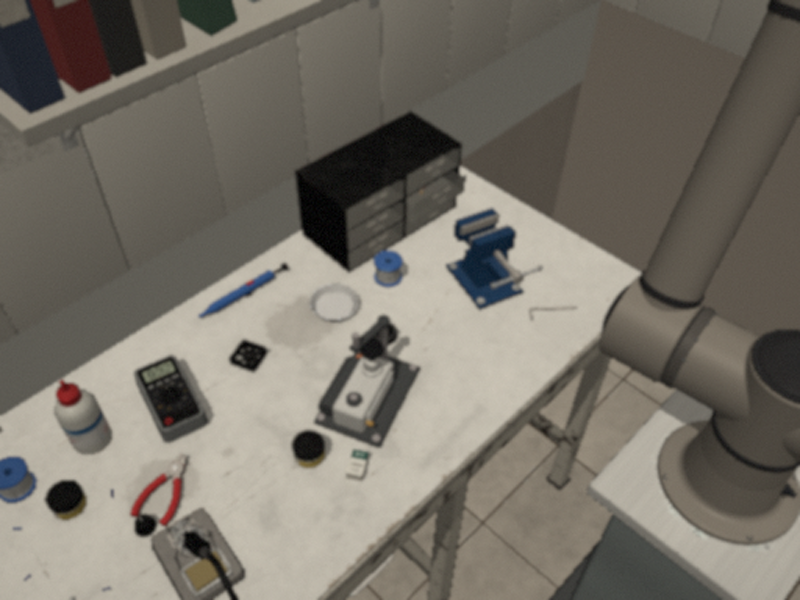

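View pics/top0b.png

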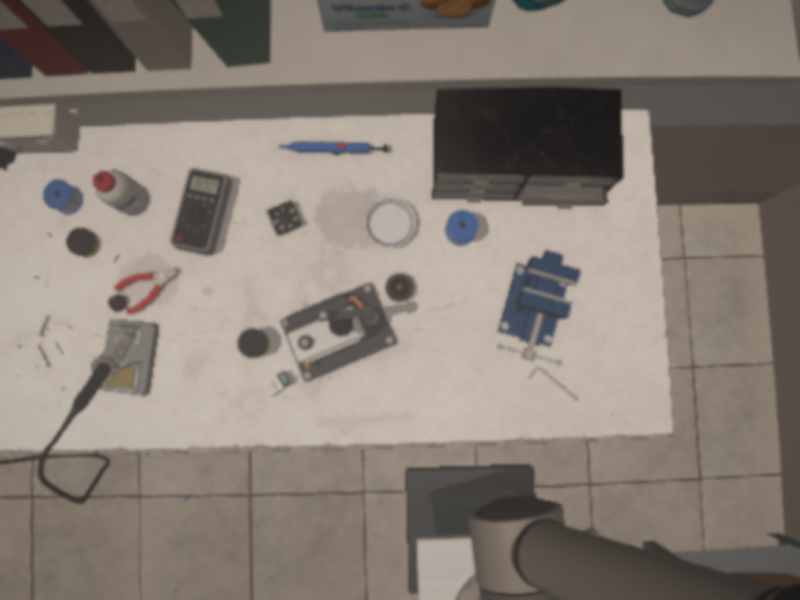

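The scene view has the pump near (370,390) and the top view near (340,330), both in the 800 px pictures. It is turned about 20°, with the pin to the left, the wheel at (400,287) and the battery at (283,380). I'll zoom in on both.

```bash
python3 - <<'E'
import cv2,numpy as np
t=cv2.imread("pics/top0.png")[175:250,172:272]; s=cv2.imread("pics/scene0.png")[195:290,195:275]
cv2.imwrite("pics/zt.png",cv2.resize(t,None,fx=8,fy=8,interpolation=cv2.INTER_CUBIC))
cv2.imwrite("pics/zs.png",cv2.resize(s,None,fx=6,fy=6,interpolation=cv2.INTER_CUBIC))
E
```

```text
(no output)
```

View pics/zt.png

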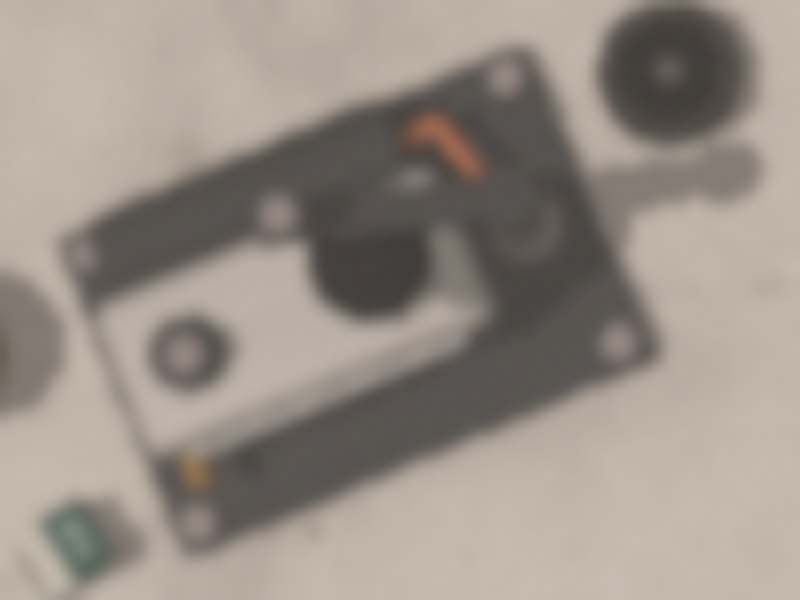

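View pics/zs.png

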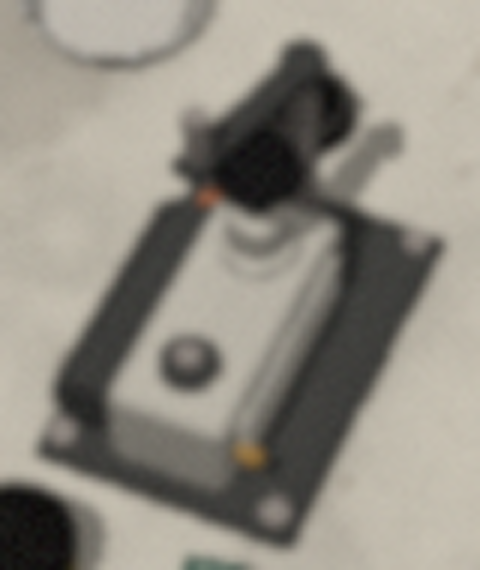

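In the top crop, the plate corners are at about (62,238), (525,43), (660,350) and (190,555). The cap is at (370,265), the pin at (185,352), the post at (528,222) and the peg top at (277,213). In the scene crop, the pin is at (188,355), the cap top at (260,170) and the peg top at (197,120).

```bash
cat >> h.py <<'E'
def load(f):
    return dict(np.load(f))
E
python3 - <<'E'
from h import *
from scipy.optimize import least_squares
ct=load("pics/top0.npz"); cs=load("pics/scene0.npz")
T=lambda u,v:np.array([172+(u+.5)/8-.5,175+(v+.5)/8-.5]); S=lambda u,v:np.array([195+(u+.5)/6-.5,195+(v+.5)/6-.5])
cor=[at_z(ct,T(*p),.01) for p in((62,238),(525,43),(660,350),(190,555))]
for i in range(4): print(np.round(cor[i],4), np.linalg.norm(cor[i]-cor[i-1]))
for n,c,uv,z in(("pin",ct,T(185,352),.072),("pin",cs,S(188,355),.072),("cap",ct,T(370,265),.116),("cap",cs,S(260,168),.116),("post",ct,T(528,222),.13),("peg",ct,T(277,213),.156),("peg",cs,S(195,118),.156)):
    print(n,np.round(at_z(c,uv,z),4))
# joint fit: x,y,yaw,guard,pin h
def pt(q,a): 
    c,s=np.cos(q[2]),np.sin(q[2]); return [q[0]+c*a[0]-s*a[1],q[1]+s*a[0]+c*a[1],a[2]]
def obs(q):
    g=q[3]; peg=(.068*np.sin(g),-.048+.068*np.cos(g),.156); pin=(0,.07,.069+q[4])
    return [(ct,T(185,352),pin),(cs,S(188,355),pin),(ct,T(370,268),(0,0,.116)),(cs,S(260,168),(0,0,.116)),(ct,T(277,213),peg),(cs,S(195,118),peg),(ct,T(528,222),(0,-.048,.125))]
def f(q): return np.concatenate([proj(c,pt(q,a))-uv for c,uv,a in obs(q)])
m=np.mean(cor,0)
r=least_squares(f,[m[0],m[1],.35,.2,.005],loss="soft_l1"); q=r.x
print(q,np.round(f(q).reshape(-1,2),1).tolist())
ex=np.array([np.cos(q[2]),np.sin(q[2])]);ey=np.array([-ex[1],ex[0]])
for p in cor: print(np.round([(p[:2]-q[:2])@ex,(p[:2]-q[:2])@ey],4))
print("peg",pt(q,obs(q)[4][2]),"wheel",at_z(ct,T(670,70),.019))
E
```

```text
[0.536  0.3877 0.01  ] 0.11777543091971542
[0.599  0.2263 0.01  ] 0.17324870724960517
[0.4915 0.1826 0.01  ] 0.11606349445177293
[0.4263 0.3449 0.01  ] 0.1749546985080997
pin [0.4925 0.3364 0.072 ]
pin [0.4876 0.3407 0.072 ]
cap [0.5159 0.2714 0.116 ]
cap [0.5118 0.2752 0.116 ]
post [0.5268 0.221  0.13  ]
peg [0.5296 0.2955 0.156 ]
peg [0.5255 0.2978 0.156 ]
[ 0.51360565  0.27187518  0.3121776   0.31737335 -0.00415065] [[-0.4, 0.3], [-0.5, 0.1], [-0.2, 0.6], [0.5, -1.1], [0.5, 0.3], [0.2, -1.5], [-2.0, -0.4]]
[0.0569 0.1033]
[ 0.0673 -0.0696]
[-0.0484 -0.0782]
[-0.0607  0.0963]
peg [np.float64(0.5287012798781499), np.float64(0.29419424993660015), 0.156] wheel [0.58698281 0.17632784 0.019     ]
```

The fit agrees with the given sizes: cap at about (0.514, 0.273), pump yaw about 21°, guard about 0.3 rad and peg at (0.5285, 0.2955). I'll move there closed, going round the base.

Call:
jog_arm(series=[[1,0.3,0.2,0.02,-0.72],[1,0.3,0.2,0.02,-0.72],[1,0.3,0.2,0.02,-0.72],[1,0.3,0.2,0.02,-0.72],[1,0.3,0.2,0.02,-0.72]])

```text
time_s: 0.6
tool_pos: [0.3112, -0.3858, 0.417]
ee_rot: [[0.905, -0.425, -0.0], [-0.425, -0.905, 0.0], [-0.0, -0.0, -1.0]]
wrist_force: [-0.2, -1.5, -0.3]
width: 0.0563
grasp_force: 0.0
```

Call:
jog_arm(series=[[1,0.1,0.25,0,0],[1,0.1,0.25,0,0],[1,0.1,0.25,0,0],[1,0.1,0.25,0,0],[1,0.1,0.25,0,0]])

```text
time_s: 1.1
tool_pos: [0.403, -0.1529, 0.417]
ee_rot: [[0.908, -0.42, -0.0], [-0.42, -0.908, 0.0], [-0.0, 0.0, -1.0]]
wrist_force: [0.9, -0.5, 0.2]
width: 0.0162
grasp_force: 0.0
```

```bash
python3 -c "
from h import *
o=manip.get_obs();print(o['time_s'],o['tool_pos'],o['ee_rot'],o['joints'],o['width'],o['wrist_force'])"
```

```text
1.1 [ 0.40302023 -0.15292457  0.41700464] [[ 9.07612309e-01 -4.19809278e-01 -2.56801366e-04]
 [-4.19809265e-01 -9.07612346e-01  1.04398433e-04]
 [-2.76903521e-04  1.30542904e-05 -9.99999962e-01]] [-3.09871962e+01  9.04781220e+00  9.96465320e+01 -2.58342171e-03
  7.13213491e+01  8.38361787e+01] 0.016161415554273667 [ 0.89050004 -0.52096195  0.16936412]
```

Call:
jog_arm(series=[[1,0.04,0.24,0,0],[1,0.04,0.24,0,0],[1,0.04,0.24,0,0],[1,0.04,0.24,0,0],[1,0.04,0.24,0,0]])

```text
time_s: 1.6
tool_pos: [0.4426, 0.0875, 0.417]
ee_rot: [[0.908, -0.419, -0.0], [-0.419, -0.908, 0.0], [-0.0, 0.0, -1.0]]
wrist_force: [0.7, -0.7, 1.2]
width: 0.0006
grasp_force: 0.0
```

Call:
jog_arm(series=[[1,0.04,0.23,0,0],[1,0.04,0.23,0,0],[1,0.04,0.23,0,0],[1,0.04,0.23,0,0],[1,0.04,0.23,0,0]])

```text
time_s: 2.1
tool_pos: [0.4826, 0.3182, 0.4165]
ee_rot: [[0.909, -0.418, -0.001], [-0.418, -0.909, 0.0], [-0.001, 0.0, -1.0]]
wrist_force: [0.8, -0.5, 0.4]
width: 0.0007
grasp_force: 0.0
```

Call:
jog_arm(series=[[1,0,0,0,0],[1,0,0,0,0]])

```text
time_s: 2.3
tool_pos: [0.4826, 0.3154, 0.4163]
ee_rot: [[0.908, -0.418, -0.002], [-0.418, -0.908, -0.001], [-0.001, 0.002, -1.0]]
wrist_force: [-0.3, -0.5, -0.4]
width: 0.0003
grasp_force: 0.0
```

```bash
python3 -c "
from h import *
c=cam('scene','pics/s1.png');d=cam('top','pics/t1.png')
a=cv2.resize(c['img'][180:290,185:295],(400,400),interpolation=cv2.INTER_CUBIC);b=cv2.resize(d['img'][150:260,165:275],(400,400),interpolation=cv2.INTER_CUBIC)
cv2.imwrite('pics/z1.png',np.hstack([a,b]))
o=manip.get_obs();print(o['time_s'],o['tool_pos'],o['width'],o['wrist_force'])"
```

```text
2.4 [0.48277864 0.31407858 0.41691929] 0.0005036906021863079 [-0.53069771 -0.52180538 -0.02941036]
```

View pics/z1.png

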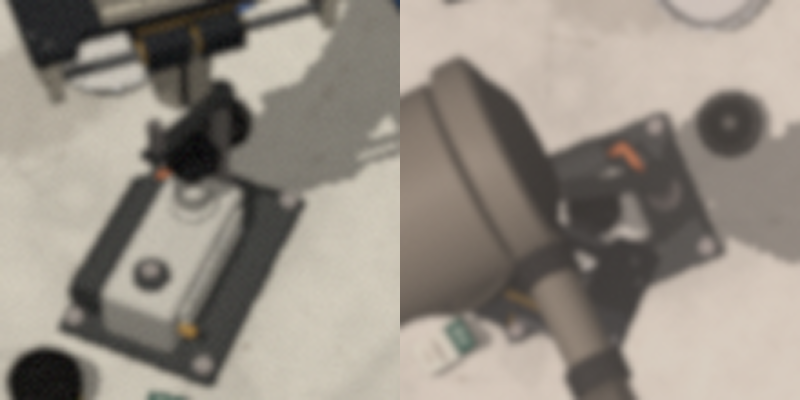

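The scene crop shows the fingertips at (185,75), above and in front of the pump. The peg at (155,125) hasn't moved. Descending.

Call:
jog_arm(series=[[1,0.0,0.0,-0.05,0],[1,0.002,0.002,-0.1,0],[1,0.004,0.002,-0.102,0],[1,0.004,0.002,-0.102,0]])

```text
time_s: 2.8
tool_pos: [0.4874, 0.3161, 0.3157]
ee_rot: [[0.907, -0.421, -0.001], [-0.421, -0.907, -0.001], [-0.001, 0.001, -1.0]]
wrist_force: [-0.3, 0.2, 1.0]
width: 0.0003
grasp_force: 0.0
```

```bash
python3 -c "
from h import *
c=cam('scene','pics/s2.png')
a=cv2.resize(c['img'][180:260,195:275],(560,560),interpolation=cv2.INTER_CUBIC);cv2.imwrite('pics/z2.png',a)
o=manip.get_obs();print(o['time_s'],o['tool_pos'],o['wrist_force']); p=o['tool_pos']
for q in((p[0],p[1],p[2]-.178),(.5285,.2955,.156),(.5285,.2955,.13)): print((proj(c,q)-[195,180])*7)
h=np.array([.531,.2287]);ex=np.array([.934,.357]);ey=np.array([-.357,.934]);n=np.array([.884,-.466])
for g in np.arange(.3,1.61,.1): print(round(g,2),np.round(h+.068*(np.sin(g)*ex+np.cos(g)*ey)-.0155*n-p[:2],3))
"
```

```text
2.85 [0.48776608 0.31656369 0.31733188] [0.56377634 0.8093914  0.73191965]
[261.8267334  360.95806945]
[223.58096061 231.40237109]
[225.66724615 278.68425914]
0.3 [ 0.025 -0.013]
0.4 [ 0.032 -0.013]
0.5 [ 0.039 -0.013]
0.6 [ 0.045 -0.015]
0.7 [ 0.052 -0.016]
0.8 [ 0.058 -0.019]
0.9 [ 0.064 -0.022]
1.0 [ 0.07  -0.026]
1.1 [ 0.075 -0.03 ]
1.2 [ 0.08  -0.035]
1.3 [ 0.084 -0.04 ]
1.4 [ 0.088 -0.046]
1.5 [ 0.091 -0.052]
1.6 [ 0.094 -0.058]
```

View pics/z2.png

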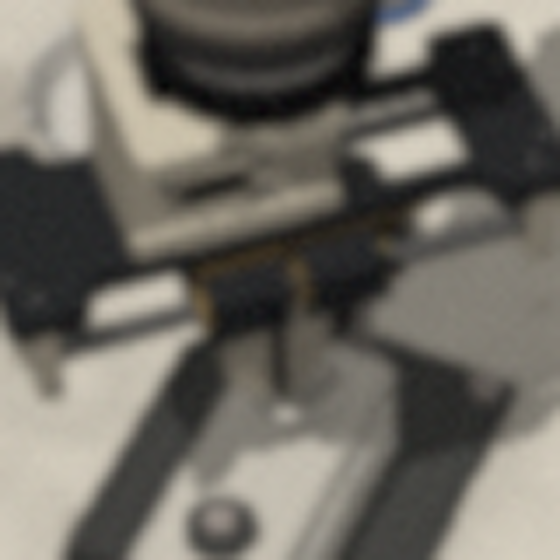

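The closed tips sit at about (270,385), near the projected (262,361), in front of the peg and not touching it. Pushing along the arc.

Call:
jog_arm(series=[[1,0.013,-0.007,0,0],[1,0.025,-0.013,0,0],[1,0.036,-0.013,0,0],[1,0.046,-0.015,0,0],[1,0.055,-0.018,0,0]])

```text
time_s: 3.35
tool_pos: [0.5428, 0.299, 0.3153]
ee_rot: [[0.908, -0.42, 0.0], [-0.42, -0.908, 0.0], [0.0, -0.0, -1.0]]
wrist_force: [-0.9, 1.2, 0.1]
width: 0.0003
grasp_force: 0.6
```

Call:
jog_arm(series=[[1,0.008,-0.004,0,0],[1,0.015,-0.009,0,0],[1,0.023,-0.015,0,0],[1,0.03,-0.023,0,0],[1,0.036,-0.032,0,0]])

```text
time_s: 3.85
tool_pos: [0.5783, 0.2664, 0.315]
ee_rot: [[0.908, -0.419, -0.0], [-0.419, -0.908, -0.0], [-0.0, 0.0, -1.0]]
wrist_force: [-1.0, 1.9, 0.3]
width: 0.0006
grasp_force: 0.6
```

Call:
jog_arm(series=[[1,0,-0.003,0,0],[1,0,-0.003,0,0]])

```text
time_s: 4.05
tool_pos: [0.578, 0.2631, 0.3151]
ee_rot: [[0.907, -0.421, -0.0], [-0.421, -0.907, -0.001], [-0.0, 0.001, -1.0]]
wrist_force: [-0.4, -0.3, 0.4]
width: 0.0005
grasp_force: 0.0
```

Call:
jog_arm(series=[[1,-0.02,0.02,0,0],[1,-0.03,0.03,0.04,0],[1,-0.06,0.05,0.08,0.1],[1,-0.1,0.07,0.1,0.25],[1,-0.14,0.09,0.1,0.4]])

```text
time_s: 4.55
tool_pos: [0.4368, 0.3547, 0.4188]
ee_rot: [[1.0, -0.027, 0.006], [-0.027, -1.0, 0.003], [0.006, -0.004, -1.0]]
wrist_force: [0.9, 0.2, -0.2]
width: 0.0005
grasp_force: 0.0
```

```bash
python3 -c "
from h import *
c=cam('scene','pics/s3.png');d=cam('top','pics/t3.png')
a=cv2.resize(c['img'][190:270,195:275],(400,400),interpolation=cv2.INTER_CUBIC);b=cv2.resize(d['img'][175:255,185:265],(400,400),interpolation=cv2.INTER_CUBIC)
cv2.imwrite('pics/z3.png',np.hstack([a,b]))
o=manip.get_obs();print(o['time_s'],o['tool_pos'],o['wrist_force'])"
```

```text
4.65 [0.43326794 0.35625336 0.41683018] [ 1.33186596  0.34571435 -0.28170414]
```

View pics/z3.png

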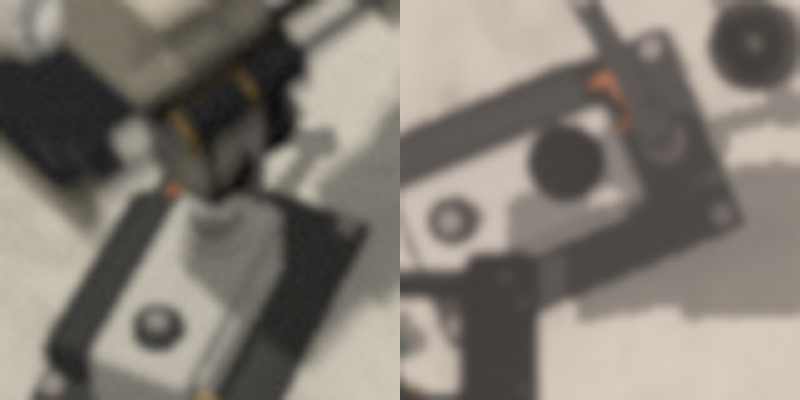

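The guard bar now points to the back in the top crop, from the post (665,140) to (585,5). The cap is fully exposed, centred at (567,162), and the pin is at (455,220).

```bash
python3 -c "
from h import *
d=load('pics/t3.npz');T=lambda u,v:(185+(u-400+.5)/5-.5,175+(v+.5)/5-.5)
p=manip.get_obs()['tool_pos']
for u,v,z in((567,162,.116),(455,220,.072),(585,5,.156),(668,142,.13)): q=at_z(d,T(u,v),z);print(q,q-p)
"
```

```text
[0.51764401 0.27092282 0.116     ] [ 0.08437607 -0.08533054 -0.30083018]
[0.49235364 0.33401191 0.072     ] [ 0.0590857  -0.02224145 -0.34483018]
[0.59089543 0.2569867  0.156     ] [ 0.15762748 -0.09926666 -0.26083018]
[0.52505533 0.21942309 0.13      ] [ 0.09178739 -0.13683027 -0.28683018]
```

Call:
jog_arm(series=[[1,0.04,-0.04,0,0.15],[1,0.082,-0.083,0,0.3],[1,0.082,-0.083,-0.03,0.35],[1,0.082,-0.083,-0.07,0.35],[1,0.082,-0.083,-0.11,0.35]])

```text
time_s: 5.15
tool_pos: [0.5205, 0.2698, 0.304]
ee_rot: [[0.951, 0.309, 0.001], [0.309, -0.951, -0.0], [0.001, 0.0, -1.0]]
wrist_force: [-1.1, -0.2, 0.0]
width: 0.0007
grasp_force: 0.0
```

Call:
jog_arm(series=[[1,0,0,0,0]])

```text
time_s: 5.25
tool_pos: [0.5186, 0.2699, 0.2997]
ee_rot: [[0.951, 0.31, -0.011], [0.31, -0.951, -0.004], [-0.012, 0.001, -1.0]]
wrist_force: [-1.0, -0.9, -0.4]
width: 0.0004
grasp_force: 0.0
```

```bash
python3 -c "
from h import *
c=cam('scene','pics/s4.png');d=cam('top','pics/t4.png')
a=cv2.resize(c['img'][190:270,195:275],(400,400),interpolation=cv2.INTER_CUBIC);b=cv2.resize(d['img'][175:255,185:265],(400,400),interpolation=cv2.INTER_CUBIC)
cv2.imwrite('pics/z4.png',np.hstack([a,b]))
o=manip.get_obs();print(o['time_s'],o['tool_pos'],o['wrist_force'],o['joints'],np.degrees(np.arctan2(o['ee_rot'][1][0],o['ee_rot'][0][0])))"
```

```text
5.35 [0.52014771 0.27107325 0.30551975] [ 0.37767981 -0.1635142   1.34712989] [ 2.00460144e+01  3.12005695e+01  8.51721577e+01 -1.93859738e-02
  6.36736451e+01  9.19108038e+01] 18.143807431140065
```

View pics/z4.png

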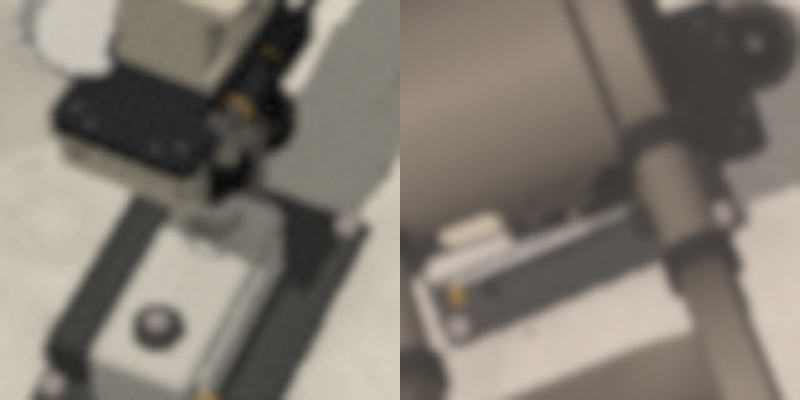

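The fingers are over the cap and the pin at (157,322) is clear. Pressing in small steps.

Call:
jog_arm(series=[[1,-0.004,0.002,-0.003,0],[1,-0.004,0.002,-0.007,0],[1,-0.004,0.002,-0.011,0],[1,-0.004,0.002,-0.015,0],[1,-0.004,0.002,-0.015,0]])

```text
time_s: 5.85
tool_pos: [0.516, 0.2734, 0.2908]
ee_rot: [[0.95, 0.312, 0.002], [0.312, -0.95, 0.001], [0.002, -0.0, -1.0]]
wrist_force: [0.0, 0.8, 5.6]
width: 0.0005
grasp_force: 2.7
```

Call:
jog_arm(series=[[1,0,0,-0.003,0],[1,0,0,-0.006,0],[1,0,0,-0.008,0],[1,0,0,-0.008,0]])

```text
time_s: 6.25
tool_pos: [0.516, 0.2734, 0.2834]
ee_rot: [[0.95, 0.312, 0.002], [0.312, -0.95, 0.001], [0.002, -0.0, -1.0]]
wrist_force: [-1.3, 0.4, 9.1]
width: 0.0007
grasp_force: 4.3
```

Call:
jog_arm(series=[[1,0,0,-0.002,0],[1,0,0,-0.004,0],[1,0,0,-0.005,0],[1,0,0,-0.005,0]])

```text
time_s: 6.65
tool_pos: [0.5159, 0.2734, 0.279]
ee_rot: [[0.95, 0.312, 0.002], [0.312, -0.95, 0.001], [0.002, -0.0, -1.0]]
wrist_force: [-3.5, -0.8, 11.2]
width: 0.0005
grasp_force: 5.8
```

Call:
jog_arm(series=[[1,0,0,-0.001,0],[1,0,0,-0.002,0],[1,0,0,-0.002,0]])

```text
time_s: 6.95
tool_pos: [0.5159, 0.2734, 0.2781]
ee_rot: [[0.95, 0.312, 0.003], [0.312, -0.95, 0.001], [0.003, -0.0, -1.0]]
wrist_force: [-5.9, -1.4, 19.5]
width: 0.0003
grasp_force: 9.6
```

Hard stop at tip height 0.100 m, as specified. Releasing fully.

Call:
jog_arm(series=[[1,0,0,-0.001,0],[1,0,0,0.006,0],[1,0,0,0.013,0],[1,0,0,0.02,0],[1,0,0,0.028,0]])

```text
time_s: 7.45
tool_pos: [0.5157, 0.273, 0.3032]
ee_rot: [[0.95, 0.312, -0.001], [0.312, -0.95, -0.001], [-0.001, 0.0, -1.0]]
wrist_force: [-0.2, 0.5, -0.3]
width: 0.0003
grasp_force: 0.0
```

Call:
jog_arm(series=[[1,0,0,0,0],[1,0,0,0,0],[1,0,0,0,0],[1,0,0,0,0]])

```text
time_s: 7.85
tool_pos: [0.5157, 0.273, 0.3026]
ee_rot: [[0.95, 0.312, -0.001], [0.312, -0.95, -0.0], [-0.001, 0.0, -1.0]]
wrist_force: [0.5, -0.0, -0.7]
width: 0.0005
grasp_force: 0.0
```

```bash
cat > pin.py <<'E'
import sys; from h import *
f=sys.argv[1]
c=cam('scene',f'pics/s{f}.png')
for h in(.069,.079,.089,.099,.109): print(h,np.round((proj(c,(.4895,.3375,h))-[195,190])*5))
cv2.imwrite(f'pics/z{f}.png',cv2.resize(c['img'][190:270,195:275],(400,400),interpolation=cv2.INTER_CUBIC))
o=manip.get_obs();print(o['time_s'],o['tool_pos'],o['wrist_force'])
E
python3 pin.py 5
```

```text
0.069 [157. 316.]
0.079 [156. 305.]
0.089 [156. 293.]
0.099 [155. 281.]
0.109 [154. 268.]
7.9 [0.51577387 0.27307199 0.30267337] [-0.1377994  -0.05417328 -0.28976424]
```

View pics/z5.png

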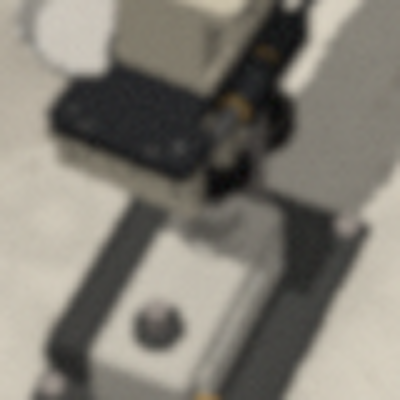

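The pin top moved from row 322 to about 308, so it is up to the 10 mm mark. Three more strokes.

Call:
jog_arm(series=[[1,0,0,-0.007,0],[1,0,0,-0.014,0],[1,0,0,-0.021,0],[1,0,0,-0.026,0],[1,0,0,-0.028,0]])

```text
time_s: 8.4
tool_pos: [0.5159, 0.2732, 0.2779]
ee_rot: [[0.95, 0.312, 0.002], [0.312, -0.95, 0.001], [0.003, 0.0, -1.0]]
wrist_force: [-11.4, -4.6, 36.5]
width: -0.0002
grasp_force: 18.2
```

Call:
jog_arm(series=[[1,0,0,0,0],[1,0,0,0.007,0],[1,0,0,0.014,0],[1,0,0,0.021,0],[1,0,0,0.028,0]])

```text
time_s: 8.9
tool_pos: [0.5157, 0.273, 0.3028]
ee_rot: [[0.95, 0.312, -0.001], [0.312, -0.95, -0.001], [-0.001, 0.0, -1.0]]
wrist_force: [1.3, -0.3, 0.6]
width: 0.0009
grasp_force: 0.0
```

Call:
jog_arm(series=[[1,0,0,0,0],[1,0,0,0,0],[1,0,0,0,0],[1,0,0,0,0]])

```text
time_s: 9.3
tool_pos: [0.5157, 0.2731, 0.3026]
ee_rot: [[0.95, 0.312, -0.001], [0.312, -0.95, -0.0], [-0.001, 0.0, -1.0]]
wrist_force: [-1.0, -0.3, 0.1]
width: 0.0002
grasp_force: 0.0
```

Call:
jog_arm(series=[[1,0,0,-0.007,0],[1,0,0,-0.014,0],[1,0,0,-0.021,0],[1,0,0,-0.026,0],[1,0,0,-0.028,0]])

```text
time_s: 9.8
tool_pos: [0.5159, 0.2732, 0.2779]
ee_rot: [[0.95, 0.312, 0.002], [0.312, -0.95, 0.001], [0.002, 0.0, -1.0]]
wrist_force: [-10.0, -3.7, 37.2]
width: 0.0002
grasp_force: 18.3
```

Call:
jog_arm(series=[[1,0,0,0,0],[1,0,0,0.007,0],[1,0,0,0.014,0],[1,0,0,0.021,0],[1,0,0,0.028,0]])

```text
time_s: 10.3
tool_pos: [0.5156, 0.273, 0.3028]
ee_rot: [[0.95, 0.312, -0.001], [0.312, -0.95, -0.001], [-0.001, 0.0, -1.0]]
wrist_force: [1.1, -0.8, -0.1]
width: 0.0004
grasp_force: 0.0
```

Call:
jog_arm(series=[[1,0,0,0,0],[1,0,0,0,0],[1,0,0,0,0],[1,0,0,0,0]])

```text
time_s: 10.7
tool_pos: [0.5157, 0.2731, 0.3026]
ee_rot: [[0.95, 0.312, -0.001], [0.312, -0.95, -0.0], [-0.001, 0.0, -1.0]]
wrist_force: [0.4, -0.3, -0.0]
width: 0.0005
grasp_force: 0.0
```

Call:
jog_arm(series=[[1,0,0,-0.007,0],[1,0,0,-0.014,0],[1,0,0,-0.021,0],[1,0,0,-0.026,0],[1,0,0,-0.028,0]])

```text
time_s: 11.2
tool_pos: [0.5159, 0.2732, 0.2779]
ee_rot: [[0.95, 0.312, 0.002], [0.312, -0.95, 0.001], [0.002, 0.0, -1.0]]
wrist_force: [-10.2, -4.8, 35.6]
width: 0.0001
grasp_force: 18.3
```

Call:
jog_arm(series=[[1,0,0,0,0],[1,0,0,0.007,0],[1,0,0,0.014,0],[1,0,0,0.021,0],[1,0,0,0.028,0]])

```text
time_s: 11.7
tool_pos: [0.5157, 0.273, 0.3028]
ee_rot: [[0.95, 0.312, -0.001], [0.312, -0.95, -0.001], [-0.002, 0.0, -1.0]]
wrist_force: [0.2, 0.1, 0.1]
width: 0.0007
grasp_force: 0.0
```

Call:
jog_arm(series=[[1,0,0,0,0],[1,0,0,0,0],[1,0,0,0,0],[1,0,0,0,0]])

```text
time_s: 12.1
tool_pos: [0.5158, 0.2731, 0.3026]
ee_rot: [[0.95, 0.312, -0.001], [0.312, -0.95, -0.0], [-0.001, 0.0, -1.0]]
wrist_force: [-0.3, 0.2, 0.4]
width: 0.0003
grasp_force: 0.0
```

```bash
python3 pin.py 6
```

```text
0.069 [157. 316.]
0.079 [156. 305.]
0.089 [156. 293.]
0.099 [155. 281.]
0.109 [154. 268.]
12.15 [0.51577027 0.2730733  0.30273196] [ 0.07791432  0.09866187 -0.32210582]
```

View pics/z6.png

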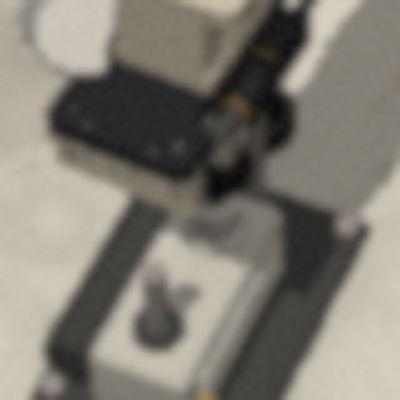

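The pin top is at (154,268), which matches the projection for 109 mm, so it looks fully out. I'll add one gentler stroke, which does no harm, and check by image difference that nothing moves. Then I'll withdraw.

Call:
jog_arm(series=[[1,0,0,-0.007,0],[1,0,0,-0.014,0],[1,0,0,-0.021,0],[1,0,0,-0.026,0],[1,0,0,-0.027,0]])

```text
time_s: 12.65
tool_pos: [0.5159, 0.2732, 0.2781]
ee_rot: [[0.95, 0.312, 0.002], [0.312, -0.95, 0.001], [0.002, 0.0, -1.0]]
wrist_force: [-7.2, -3.6, 24.0]
width: 0.0002
grasp_force: 12.0
```

Call:
jog_arm(series=[[1,0,0,0,0],[1,0,0,0.007,0],[1,0,0,0.014,0],[1,0,0,0.021,0],[1,0,0,0.027,0]])

```text
time_s: 13.15
tool_pos: [0.5157, 0.273, 0.3029]
ee_rot: [[0.95, 0.312, -0.001], [0.312, -0.95, -0.0], [-0.001, 0.0, -1.0]]
wrist_force: [-0.3, -0.1, 0.0]
width: 0.0004
grasp_force: 0.0
```

Call:
jog_arm(series=[[1,0,0,0,0],[1,0,0,0,0],[1,0,0,0,0],[1,0,0,0,0]])

```text
time_s: 13.55
tool_pos: [0.5158, 0.273, 0.3026]
ee_rot: [[0.95, 0.312, -0.001], [0.312, -0.95, -0.0], [-0.001, 0.0, -1.0]]
wrist_force: [1.1, 0.6, -0.6]
width: 0.0004
grasp_force: 0.0
```

```bash
python3 pin.py 7|tail -1; python3 -c "
import cv2
r=lambda n:cv2.GaussianBlur(cv2.imread(f'pics/s{n}.png',0),(3,3),0)[240:262,218:238]
for a,b in((5,6),(6,7)): d=cv2.absdiff(r(a),r(b)); print(a,b,d.max(),d.mean())"
```

```text
13.6 [0.51576542 0.27308512 0.30269243] [ 0.87078166  0.3374032  -0.11789175]
5 6 94 13.161363636363637
6 7 1 0.36363636363636365
```

Call:
jog_arm(series=[[1,0,0,0.04,0],[1,0,0,0.09,0],[1,0,0,0.12,0],[1,-0.03,-0.04,0.12,0],[1,-0.05,-0.08,0.12,0]])

```text
time_s: 14.1
tool_pos: [0.4648, 0.1928, 0.4238]
ee_rot: [[0.949, 0.314, 0.002], [0.314, -0.949, 0.0], [0.002, 0.0, -1.0]]
wrist_force: [-0.2, -0.7, -1.5]
width: 0.0005
grasp_force: 0.0
```

Call:
jog_arm(series=[[1,-0.02,-0.04,0,0],[1,-0.04,-0.08,0,0],[1,-0.06,-0.12,0,0],[1,-0.06,-0.16,0,0],[1,-0.06,-0.2,0,0]])

```text
time_s: 14.6
tool_pos: [0.405, -0.0082, 0.4235]
ee_rot: [[0.95, 0.312, 0.001], [0.312, -0.95, -0.0], [0.001, 0.001, -1.0]]
wrist_force: [0.7, 0.3, -0.8]
width: -0.0
grasp_force: 0.0
```

Call:
jog_arm(series=[[1,0,0,0,0],[1,0,0,0,0],[1,0,0,0,0],[1,0,0,0,0]])

```text
time_s: 15.0
tool_pos: [0.4059, -0.0058, 0.4231]
ee_rot: [[0.95, 0.314, -0.0], [0.314, -0.95, 0.0], [-0.0, -0.0, -1.0]]
wrist_force: [-0.3, 0.4, 0.4]
width: 0.0004
grasp_force: 0.0
```

The extra stroke changed nothing, so the pin is fully out. The hand is clear.

```bash
python3 -c "
from plant import manip
print(manip.sign_off())"
```

```text
the job is handed in; nothing more can be done
None
```

The guard bar points to the back, the indicator pin is fully out after four strokes (a fifth changed nothing), the hand is clear, and the job was handed in at about 15 s.

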